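# Lay the screwdriver in its shadow tray

### The job

Put the red-handled screwdriver away in its empty cut-out in the two-tone tool tray: red handle in its pocket between the two finger recesses, in line with the slot that takes the steel shaft, lying flat and fully home. Lower it into place before you let go; do not drop it from a height.

Things in the scene. Friction and masses are not known exactly. Their poses are not given: they have to be found in the camera images.
- handle_centre (a point): Loose flat screwdriver lying on the bench, red handle roughly towards the robot; 194 mm long, about 0.07 kg. Handle 88 mm long, 20 wide, 22 high; this point is half-way along, across and up it (11 mm above its support) and is the balance point: grip it here across the 20 mm. Axes: y along the tool from blade to handle, z up, x across.
- blade_tip (a point): End of the steel shaft of the same screwdriver: 150 mm from the handle centre along the tool's -y. The shaft is 6 mm thick, 106 mm long and 11 mm above the support the handle lies on.
- handle_pocket (a point): Floor centre of the empty handle pocket in the fixed grey foam tray (248x218 mm, foam top 18 mm, rim 19 mm, yellow floor 4 mm above the bench; a blue case fills its other cut-out). Pocket 104 mm along y, 36 along x; a finger recess just as deep, 48 along y, 128 along x, crosses its middle. The handle centre belongs 11 mm above this point. Axes: y from slot to pocket, z up.
- slot_end (a point): Where the blade tip belongs in the shaft slot of the same cut-out: 150 mm from the pocket centre along the tray's -y, 15 mm above the bench. The slot is 22 mm wide at the pocket, 36 mm at its far end, 8 mm beyond this point; its floor is 5 mm higher than the pocket's, so the handle does not go home in it.

How it is judged:
At the end, for the whole second after the job is handed in: The screwdriver lies still and released in its cut-out: handle centre within 14 mm (in plan) of the pocket centre and at most 15.5 mm above the pocket floor (11 mm when home), blade tip within 25 mm (in plan) of its place in the slot and at most 19 mm above the pocket floor (horizontal distance between handle_centre and handle_pocket below 0.014 m and z of handle_centre in the frame of handle_pocket below 0.0155 m and horizontal distance between blade_tip and slot_end below 0.025 m and z of blade_tip in the frame of handle_pocket below 0.019 m and linear speed of screwdriver below 0.02 m/s and contact force between the fingers and screwdriver below 0.1 N); the robot touches nothing.
It fails at once if the screwdriver is let go in mid-air, its handle centre more than 70 mm above the bench (height (world z) of handle_centre above 0.07 m and contact force between the fingers and screwdriver below 0.05 N).
It also fails if it takes over 35 s, if anything falls off the work surface, if the arm or the gripper's body presses on something with over 40 N, if the wrist force passes 120 N, or if a joint passes its speed limit or range.

### The arm

A 6-joint arm with a two-finger parallel gripper is mounted at the origin on a cart in front of the work surface, level with it; the furniture and walls round the work are solid. World frame = base frame: x ahead of the robot, y to its left, z up, the work surface at z = 0. Lengths are in m, angles in rad, forces in N, time in s.
With the tool pointing down it reaches from about 0.375 to 0.75 m from the base axis. Payload 9 kg.
Tool frame: the origin (TCP) lies on the front face of the gripper's body, between the roots of the fingers; the fingertips stand 73 mm ahead of it and the grasp point (between the pads) lies 54 mm ahead of it; z points along the fingers, y is the line along which they close (so a half turn about z gives the same grasp; the last joint's range is limited). The gripper opens to 85 mm and grips with 20 to 120 N. Pads are 22 mm wide; open, the fingers measure 114 mm over their backs; the gripper's body (76 mm by 85 mm) begins 54 mm behind the grasp point. The pads swing forward as they close: fully open they stand 13 mm farther back than shut.
Start: joints at [1.095, 0.104, 0.097, 1.564, 0, 1.353], TCP at [0.153, 0.58, 0.304] pointing down, gripper open.
Joint ranges: [-2.99, 2.99], [-0.84, 1.86], [-1.1, 1.16], [-1.84, 2.11], [-1.51, 1.56], [-3.14, 3.14]. Speed limits (rad/s): [2.22, 2.22, 2.57, 3.14, 3.14, 3.14].

### API

Orientations are given as a rotation vector (axis times angle).
In Python, from workcell import sensors, viewer, workorder gives the robot as it stands.
- The arm moves only by the shell command python3 -m inch 'ROWS' [FORCE]. ROWS is a JSON object of lists of equal length, an entry for each row: "offset": the shift along the tool's x, y, z in mm, a list of three; "rot": the turn, a rotation vector about the tool's x, y, z in degrees, a list of three; "hand": the opening, from 0 (shut) to 1 (fully open). In form: {"offset": [[tx, ty, tz], ...], "rot": [[rx, ry, rz], ...], "hand": [hand, ...]}. A call has exactly 10 rows; each row shifts and turns the commanded pose from where the row before left it, along the tool's axes as they then stand; what a row does not reach is not made up. A row lasts 1/10 s, in which the tool goes at most 50 mm and 8.59 degrees, less where a joint would pass 70% of its speed; a pose out of reach is approached as far as the arm can. A call is refused whole if a number of a shift passes 50 or a number of a turn 8.59, either way. A call with a gripper value outside its range is refused whole. The fingers move at their own pace and stop on an object; FORCE is the grip in N (left out, the last holds). Time passes only in rows, so rows that do not move let the fingers close, or fill a call up. It gives the time, the measured TCP pose, the force, the opening and the grip force at its end, in the units of the state.
- sensors.observe(): the state, without advancing time (a new reading comes with each control period).
- viewer.read_camera(name): name is "scene" or "top" or "wrist"; returns a dict with "img" (384x512x3 uint8, red, green, blue), "depth" (384x512 float32, m along the optical axis (not along the pixel's ray), 0 where there is no reading), "fx", "fy", "cx", "cy" (pixels), "dist_coeffs" ([k1, k2, p1, p2, k3] as OpenCV has them; the pictures are not rectified), "R" (3x3) and "t" (3): a world point X has camera coordinates R X + t; the wrist camera has in their place "hand_eye" (4x4, takes a point from camera to tool coordinates, whose origin is the TCP and whose axes are the flange's). Camera axes: x right, y down, z forward; pixel columns grow to the right and rows downward; lengths in m; the calibration is good to about 2 mm. A picture is of the moment at which its call begins: read the wrist's pose just before it.
- workorder.sign_off(): hands the job in; it is judged then, once.
The state is a dict: "t": time; "joints": joint angles; "joint_velocities": joint speeds; "tau": joint torques, N m; "tcp_pos": TCP position; "ee_rot": TCP orientation; "force": force on the tool from outside, world axes, zero at the start; "ft_torque": the same for the moment, N m; "gripper_width": opening from 0.0 (shut) to 1.0 (fully open); "gripper_force": force on a finger pad.
Only numpy, scipy, OpenCV 4.12 (cv2) and the standard library are available. Lean on these libraries where they do the work, as an engineer would, in place of code of your own. Each camera call takes 0.05 s, during which the arm holds its last target. There are 200 camera calls.

## Working session

There is one attempt and no reset: what is moved stays moved. The work goes in short steps, Python scripts to look and compute and a shell command to move; the robot and the scene stay as the last step left them, time stands still between calls to the robot, and variables do not carry over. Pictures are saved under pics/ and viewed, at most 10 in all, crops included, and the job is handed in when it is done.

```bash
mkdir -p pics; cat > h.py <<'E'
import numpy as np,cv2
from scipy.spatial.transform import Rotation as Ro
from workcell import sensors,viewer
def cam(n):
    s=sensors.observe(); c=viewer.read_camera(n)
    K=np.array([[c['fx'],0,c['cx']],[0,c['fy'],c['cy']],[0,0,1.]]);d=np.array(c['dist_coeffs'],float)
    if 'hand_eye' in c:
        T=np.eye(4);T[:3,:3]=Ro.from_rotvec(s['ee_rot']).as_matrix();T[:3,3]=s['tcp_pos'];T=T@np.array(c['hand_eye'])
    else:
        R=np.array(c['R']);T=np.eye(4);T[:3,:3]=R.T;T[:3,3]=-R.T@np.array(c['t'])
    return c,K,d,T
def cast(px,z,K,d,T):
    u=cv2.undistortPoints(np.array(px,float).reshape(-1,1,2),K,d).reshape(-1,2)
    r=np.c_[u,np.ones(len(u))]@T[:3,:3].T
    o=T[:3,3]; return o+r*((z-o[2])/r[:,2])[:,None]
def save(c,n): cv2.imwrite('pics/'+n+'.png',c['img'][:,:,::-1])
E
python3 - <<'E'
from h import *
for n in('top','scene'):
    c,K,d,T=cam(n); save(c,n+'0'); print(n,T[:3,3])
s=sensors.observe(); print(s['tcp_pos'],s['ee_rot'],s['t'],Ro.from_rotvec(s['ee_rot']).as_matrix().round(2))
a,b=[cv2.imread(f'pics/{n}0.png') for n in('top','scene')]
cv2.imwrite('pics/both.png',cv2.resize(np.vstack([a,b]),(400,600)))
E
```

```text
top [ 0.44387864 -0.02871782  1.18732278]
scene [ 0.17002894 -0.74274036  0.72468671]
[0.15286132 0.57998013 0.30320451] [-4.03776836e-01 -3.11512657e+00  1.75949195e-03] 0.1 [[-0.97  0.25 -0.  ]
 [ 0.25  0.97 -0.  ]
 [ 0.   -0.   -1.  ]]
```

View pics/top0.png

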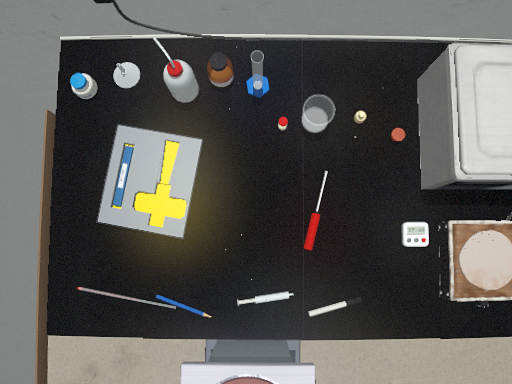

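The top view shows the screwdriver with its handle at about (312,232) and its tip at (325,172). The empty yellow cut-out has its pocket at about (160,203), with the slot running up to (172,142). The blue case lies to the left of it.

```bash
cat > m.py <<'E'
from h import *
def big(m):
    n,l,s,_=cv2.connectedComponentsWithStats(m.astype(np.uint8)); return l==1+np.argmax(s[1:,4])
def pts(m,z,g): v,u=np.nonzero(m); return cast(np.c_[u,v],z,*g)[:,:2]
def hsv(c): return [x.astype(int) for x in cv2.split(cv2.cvtColor(c['img'],cv2.COLOR_RGB2HSV))]
def tray(c,g):
    h,s,v=hsv(c); m=big((h>20)&(h<36)&(s>150)&(v>120)); P=pts(m,.004,g)
    w=cv2.minAreaRect(P.astype(np.float32)*1000)
    # initial axis: PCA, refined by symmetric extents over angle of recess rectangle
    best=None
    cen=P.mean(0);_,_,V=np.linalg.svd(P-cen,full_matrices=False);y=V[0]
    if y[0]>0:y=-y   # slot (far) -> pocket (near robot)
    for _ in range(4):
        x=np.array([y[1],-y[0]]) # x = y cross z
        q=np.c_[P@x,P@y]
        wide=[]
        ys=np.arange(q[:,1].min(),q[:,1].max(),.003)
        rows=[(t+.0015,*np.percentile(q[(q[:,1]>=t)&(q[:,1]<t+.003),0],[1,99])) for t in ys if ((q[:,1]>=t)&(q[:,1]<t+.003)).sum()>3]
        r=np.array(rows); mid=(r[:,1]+r[:,2])/2; wd=r[:,2]-r[:,1]
        k=wd<.06; f=np.polyfit(r[k,0],mid[k],1)
        y=y+f[0]*x; y/=np.linalg.norm(y)
    x=np.array([y[1],-y[0]]);q=np.c_[P@x,P@y]; mx=np.median(mid[k])
    side=q[(abs(q[:,0]-mx)>.028)&(abs(q[:,0]-mx)<.055)]; yc=np.percentile(side[:,1],[1,99]); xe=np.percentile(q[(abs(q[:,1]-yc.mean())<.015),0],[.5,99.5])
    return mx*x+yc.mean()*y, y, (yc[1]-yc[0], xe-mx, q[:,1].min()-yc.mean(), q[:,1].max()-yc.mean(), m.sum())
def driver(c,g,near=None,z=.014):
    h,s,v=hsv(c); m=((h<8)|(h>172))&(s>150)&(v>80); m=big(m); P=pts(m,z,g)
    (cx,cy),(a,b),_=r=cv2.minAreaRect((P*1000).astype(np.float32)); B=cv2.boxPoints(r)
    e=B[1]-B[0];f=B[2]-B[1]; y=e if np.hypot(*e)>np.hypot(*f) else f
    y=y/np.hypot(*y); y=-y if y[0]>0 else y
    return np.array([cx,cy])/1000,y,(a,b)
ang=lambda y:np.degrees(np.arctan2(y[1],y[0]))
E
python3 - <<'E'
from m import *
c,K,d,T=cam('top');g=(K,d,T)
D=driver(c,g);print(D,ang(D[1]))
print(cast([[325.5,171]],.011,*g))
t=tray(c,g);print(t,ang(t[1]),'slot end',t[0]-.15*t[1])
c,K,d,T=cam('wrist');save(c,'w0')
E
```

```text
(array([ 0.46604065, -0.14867513]), array([-0.97106063,  0.23883292], dtype=float32), (21.596576690673828, 88.53965759277344)) 166.18231
[[ 0.61030995 -0.1835627   0.011     ]]
(array([0.52799804, 0.21708303]), array([-0.98436169,  0.1761592 ]), (np.float64(0.04463788910352301), array([-0.0618054 ,  0.06096814]), np.float64(-0.15830323578395633), np.float64(0.05109808046442971), np.int64(1710))) 169.85387641867942 slot end [0.67565229 0.19065915]
```

View pics/scene0.png

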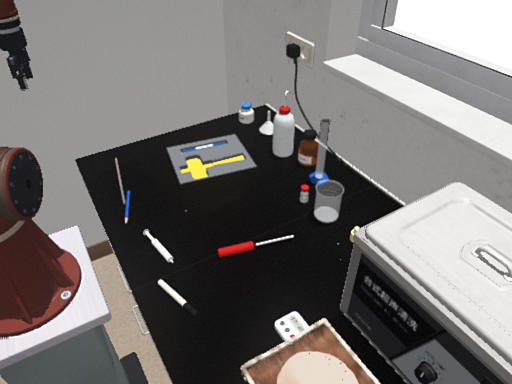

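Both sit where the top view put them. I'll fly over the tray first for a close look, since it lies on the way.

```bash
python3 -m inch '{"offset":[[-40,-23,0],[-40,-24,0],[-40,-24,0],[-40,-24,0],[-40,-24,0],[-40,-24,0],[-40,-24,0],[-40,-24,0],[-40,-24,0],[-40,-24,0]],"rot":[[0,0,0],[0,0,0],[0,0,0],[0,0,0],[0,0,0],[0,0,0],[0,0,0],[0,0,0],[0,0,0],[0,0,0]],"hand":[1,1,1,1,1,1,1,1,1,1]}' 60
python3 - <<'E'
from m import *
c,K,d,T=cam('wrist');g=(K,d,T);save(c,'w1');print(T[:3,3])
t=tray(c,g);print(t,ang(t[1]),'slot end',t[0]-.15*t[1])
s=sensors.observe();print(s['joints'])
E
```

```text
t: 1.2
tcp_pos: [0.4799, 0.2455, 0.3039]
ee_rot: [0.404, 3.115, 0.0]
force: [0.5, 1.1, -0.9]
gripper_width: 1.0
gripper_force: 0.0
[0.4109887  0.26417608 0.37502982]
(array([0.53109497, 0.21180074]), array([-0.98476713,  0.17387843]), (np.float64(0.04226644040920369), array([-0.0633755 ,  0.06409941]), np.float64(-0.15993190700124182), np.float64(0.05074027996051289), np.int64(5156))) 169.98660377552704 slot end [0.67881004 0.18571898]
[ 0.22108556 -0.07838172 -0.0878768   1.55990745 -0.00245882  0.48304535]
```

View pics/w1.png

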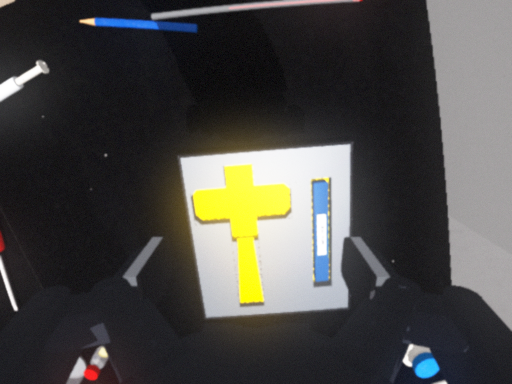

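The wrist picture shows the cut-out clearly, with the pocket at about (240,205) and the slot end at (252,300). I put the pocket at about (0.529, 0.214). Next I'll move to the screwdriver, offset by the same amount for the close look.

```bash
python3 -m inch '{"offset":[[-4,-40,7],[-4,-40,7],[-4,-40,7],[-4,-40,7],[-4,-40,7],[-4,-40,7],[-4,-40,7],[-4,-40,7],[-4,-40,7],[-4,-40,7]],"rot":[[0,0,0],[0,0,0],[0,0,0],[0,0,0],[0,0,0],[0,0,0],[0,0,0],[0,0,0],[0,0,0],[0,0,0]],"hand":[1,1,1,1,1,1,1,1,1,1]}'
python3 - <<'E'
from m import *
c,K,d,T=cam('wrist');g=(K,d,T);save(c,'w2')
s=sensors.observe();R=Ro.from_rotvec(s['ee_rot']).as_matrix()
for z in(.011,.022):
  D=driver(c,g,z=z);print(D,ang(D[1]),R.T@(np.r_[D[0],.011]-s['tcp_pos'])*1000)
print(ang(R[:2,0]))
E
```

```text
t: 2.25
tcp_pos: [0.4149, -0.1514, 0.2336]
ee_rot: [0.404, 3.115, -0.0]
force: [1.4, -0.1, 0.4]
gripper_width: 1.003
gripper_force: 0.0
(array([ 0.46849496, -0.15555067]), array([-0.99826837,  0.05882401], dtype=float32), (50.521759033203125, 100.24356842041016)) 176.62769 [-52.63294896  14.77421038 221.2744639 ]
(array([ 0.46390894, -0.15469217]), array([-0.99826837,  0.05882383], dtype=float32), (48.629676818847656, 96.4893569946289)) 176.62769 [-47.98069093  14.42040377 221.27760557]
165.04787011792902
```

View pics/w2.png

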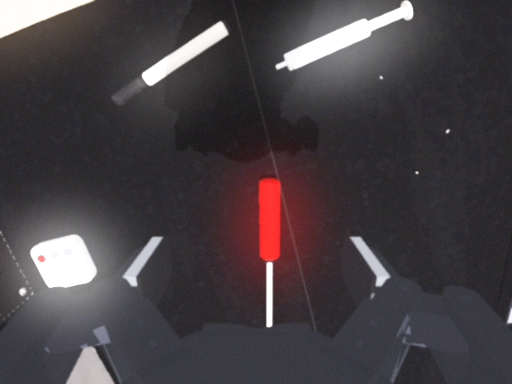

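The handle spans about (259–280, 178–260), with the shaft ending near (269,327). The red glow on the bench spoiled the mask, so I'll tighten the brightness threshold.

```bash
sed -i 's/(v>80)/(v>190)/' m.py; python3 - <<'E'
from m import *
c,K,d,T=cam('wrist');g=(K,d,T)
s=sensors.observe();R=Ro.from_rotvec(s['ee_rot']).as_matrix()
for z in(.014,.02):
  D=driver(c,g,z=z);print(D,ang(D[1]),R.T@(np.r_[D[0],.011]-s['tcp_pos'])*1000)
p=cast([[269.5,326]],.011,*g)[0];q=cast([[269.5,219]],.018,*g)[0];print(p,q,ang((q-p)[:2]),ang(R[:2,0]))
E
```

```text
(array([ 0.46783859, -0.1497274 ]), array([-0.96849763,  0.24902274], dtype=float32), (22.171363830566406, 93.40750885009766)) 165.5803 [-50.90745121  17.50092813 221.71046684]
(array([ 0.46529904, -0.14945926]), array([-0.96850365,  0.24899933], dtype=float32), (21.71175765991211, 91.4717025756836)) 165.58168 [-48.38540147  17.10033441 221.71337376]
[ 0.60322363 -0.18886438  0.011     ] [ 0.4622516  -0.15386491  0.018     ] 166.05695613489803 164.94736439878648
```

```bash
python3 -m inch '{"offset":[[-17,6,20],[-17,5,20],[-16,5,20],[0,0,25],[0,0,20],[0,0,15],[0,0,10],[0,0,0],[0,0,0],[0,0,0]],"rot":[[0,0,-0.8],[0,0,0],[0,0,0],[0,0,0],[0,0,0],[0,0,0],[0,0,0],[0,0,0],[0,0,0],[0,0,0]],"hand":[0.7,0.7,0.7,0.7,0.7,0.7,0.7,0.7,0.7,0.7]}'
python3 - <<'E'
from m import *
c,K,d,T=cam('wrist');g=(K,d,T);save(c,'w3')
s=sensors.observe();R=Ro.from_rotvec(s['ee_rot']).as_matrix();print(s['tcp_pos'],ang(R[:2,0]))
D=driver(c,g,z=.018);print(D,ang(D[1]),R.T@(np.r_[D[0],.011]-s['tcp_pos'])*1000)
E
```

```text
t: 3.35
tcp_pos: [0.4685, -0.147, 0.105]
ee_rot: [0.382, 3.117, -0.001]
force: [-0.2, -0.3, 0.3]
gripper_width: 0.7
gripper_force: 0.0
[ 0.46846564 -0.14701235  0.10496113] 166.024601961215
(array([ 0.45015167, -0.13350864]), array([-0.98608595,  0.16623656], dtype=float32), (7.072185039520264, 39.94887161254883)) 170.43091 [21.18459554  8.72380373 93.92313265]
```

View pics/w3.png

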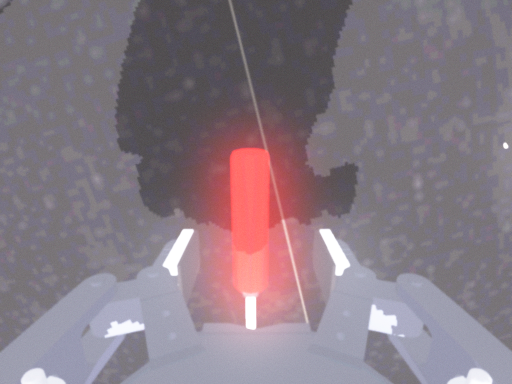

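The handle lies between the fingers, from (250,150) to (251,292). I'll check the remaining offset from those ends before going down.

```bash
python3 - <<'E'
from m import *
c,K,d,T=cam('wrist');g=(K,d,T)
s=sensors.observe();R=Ro.from_rotvec(s['ee_rot']).as_matrix()
for p in([250,152],[251,291]):
  for z in (.011,.02): print(z,((cast([p],z,*g)[0]-s['tcp_pos'])@R*1000).round(1))
E
```

```text
0.011 [44.2 -2.9 93.8]
0.02 [45.7 -2.7 84.8]
0.011 [-48.2  -2.7  93.9]
0.02 [-41.7  -2.6  84.9]
```

```bash
python3 -m inch '{"offset":[[0,-2.5,10],[0,0,10],[0,0,6],[0,0,3],[0,0,0],[0,0,0],[0,0,0],[0,0,0],[0,0,0],[0,0,0]],"rot":[[0,0,0],[0,0,0],[0,0,0],[0,0,0],[0,0,0],[0,0,0],[0,0,0],[0,0,0],[0,0,0],[0,0,0]],"hand":[0.7,0.7,0.7,0.7,0.6,0.4,0.2,0,0,0]}' 60
```

```text
t: 4.45
tcp_pos: [0.4677, -0.1493, 0.0755]
ee_rot: [0.382, 3.117, -0.001]
force: [-1.8, 0.3, 6.7]
gripper_width: 0.227
gripper_force: 59.6
```

```bash
python3 -m inch '{"offset":[[0,0,-6],[0,0,-12],[0,0,-14],[0,0,-14],[0,0,-8],[0,0,-6],[0,10,0],[2,25,0],[2,30,0],[2,30,0]],"rot":[[0,0,0],[0,0,0],[0,0,0],[0,0,0],[0,0,0],[0,0,0],[0,0,0],[0,0,0],[0,0,0],[0,0,0]],"hand":[0,0,0,0,0,0,0,0,0,0]}' && python3 -m inch '{"offset":[[3,30,0],[3,35,0],[3,35,0],[3,35,0],[3,35,0],[3,35,0],[3,30,0],[2,25,0],[0,12,0],[0,0,0]],"rot":[[0,0,0],[0,0,0],[0,0,0],[0,0,0],[0,0,0],[0,0,0],[0,0,0],[0,0,0],[0,0,0],[0,0,-4]],"hand":[0,0,0,0,0,0,0,0,0,0]}'
python3 - <<'E'
from m import *
for n in('wrist','top'):
  c,K,d,T=cam(n);g=(K,d,T);save(c,'p'+n)
s=sensors.observe();R=Ro.from_rotvec(s['ee_rot']).as_matrix();print(s['tcp_pos'],ang(R[:2,0]))
print((np.r_[.529,.2145,.015]-s['tcp_pos'])@R*1000)
E
```

```text
t: 5.45
tcp_pos: [0.4842, -0.0538, 0.1343]
ee_rot: [-0.383, -3.117, -0.001]
force: [0.6, -0.1, -0.7]
gripper_width: 0.234
gripper_force: 59.0
t: 6.45
tcp_pos: [0.5273, 0.2157, 0.1342]
ee_rot: [-0.269, -3.129, -0.0]
force: [0.4, -0.1, -1.2]
gripper_width: 0.229
gripper_force: 59.0
[0.52733802 0.21436356 0.13431254] 170.13034615675392
[ -1.73113676   0.469972   119.31071196]
```

View pics/pwrist.png

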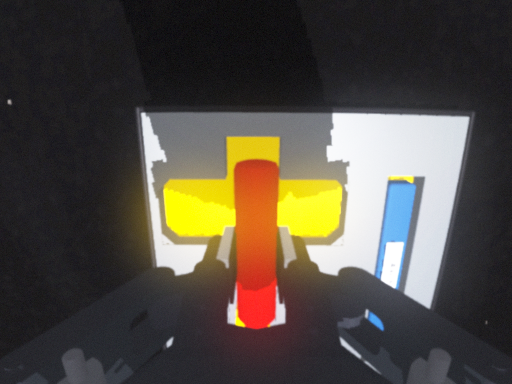

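The gripped handle, from (257,162) down to about (257,325), hangs over the pocket (227–281 at row 140). The recess spans 164–342. I'll compare positions in the tool frame.

```bash
python3 - <<'E'
from m import *
c,K,d,T=cam('wrist');g=(K,d,T)
s=sensors.observe();R=Ro.from_rotvec(s['ee_rot']).as_matrix()
f=lambda p,z:((cast([p],z,*g)[0]-s['tcp_pos'])@R*1000).round(1)
for n,p,z in[('recL',[164,208],.004),('recR',[342,208],.004),('pockL',[227,140],.018),('pockR',[281,140],.018),('pocknear',[254,137],.018),('rec near',[190,179],.018),('rec near',[315,179],.018),('rec far',[190,238],.004),('rec far',[320,238],.004),('handle end L',[236,165],.07),('handle end R',[278,165],.07),('hend',[257,160],.07),('shaft end',[257,326],.07)]: print(n,f(p,z))
E
```

```text
recL [ -3.2 -67.  130.4]
recR [ -2.6  64.2 130.4]
pockL [ 48.4 -17.8 116.5]
pockR [ 48.5  16.6 116.5]
pocknear [ 50.4  -0.6 116.5]
rec near [ 22.6 -43.  116.5]
rec near [ 22.9  39.9 116.4]
rec far [-27.3 -49.2 130.4]
rec far [-26.9  49.6 130.4]
handle end L [43.  -8.7 64.5]
handle end R [43.1 11.1 64.5]
hend [45.5  1.2 64.5]
shaft end [-50.2   1.6  64.4]
```

```bash
python3 -m inch '{"offset":[[-2.5,-2,0],[0,0,6],[0,0,8],[0,0,10],[0,0,8],[0,0,6],[0,0,5],[0,0,4],[0,0,3],[0,0,3]],"rot":[[0,0,0],[0,0,0],[0,0,0],[0,0,0],[0,0,0],[0,0,0],[0,0,0],[0,0,0],[0,0,0],[0,0,0]],"hand":[0,0,0,0,0,0,0,0,0,0]}'
python3 - <<'E'
from m import *
c,K,d,T=cam('wrist');save(c,'q')
E
```

```text
t: 7.6
tcp_pos: [0.53, 0.2117, 0.0819]
ee_rot: [0.273, 3.129, 0.0]
force: [0.3, -0.4, -1.4]
gripper_width: 0.229
gripper_force: 59.0
```

View pics/q.png

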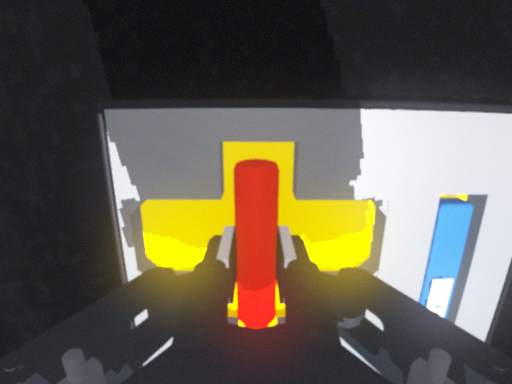

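The handle is centred in the pocket: it spans 235–278 and the pocket spans 222–295. There is no contact yet. I'll go down the last couple of millimetres, then open partway.

```bash
python3 -m inch '{"offset":[[0,0,1],[0,0,1],[0,0,0.5],[0,0,0],[0,0,0],[0,0,0],[0,0,0],[0,0,0],[0,0,0],[0,0,0]],"rot":[[0,0,0],[0,0,0],[0,0,0],[0,0,0],[0,0,0],[0,0,0],[0,0,0],[0,0,0],[0,0,0],[0,0,0]],"hand":[0,0,0,0,0,0.3,0.4,0.5,0.5,0.5]}' && python3 -m inch '{"offset":[[0,0,-5],[0,0,-10],[0,0,-20],[0,0,-30],[0,0,-30],[0,0,-30],[0,0,-20],[0,0,-10],[0,0,0],[0,0,0]],"rot":[[0,0,0],[0,0,0],[0,0,0],[0,0,0],[0,0,0],[0,0,0],[0,0,0],[0,0,0],[0,0,0],[0,0,0]],"hand":[0.5,0.5,0.5,0.5,0.5,0.5,0.5,0.5,0.5,0.5]}'
python3 - <<'E'
from m import *
c,K,d,T=cam('wrist');g=(K,d,T)
a=c['img'][:,:,::-1]; cv2.imwrite('pics/e.png',a)
D=driver(c,g,z=.02);print(D,ang(D[1]))
v,u=np.nonzero(big((hsv(c)[0]<8)&(hsv(c)[1]>150)&(hsv(c)[2]>150)));z=c['depth'][v,u];
X=np.c_[cv2.undistortPoints(np.c_[u,v].astype(float).reshape(-1,1,2),K,d).reshape(-1,2)*z[:,None],z]@T[:3,:3].T+T[:3,3]
print('handle top z',np.percentile(X[z>0,2],[5,50,95]))
E
```

```text
t: 8.65
tcp_pos: [0.5299, 0.2116, 0.0794]
ee_rot: [0.273, 3.13, 0.0]
force: [-0.2, 0.9, -0.0]
gripper_width: 0.498
gripper_force: 0.0
t: 9.65
tcp_pos: [0.5297, 0.2116, 0.2336]
ee_rot: [-0.273, -3.129, 0.0]
force: [0.5, 0.0, -0.2]
gripper_width: 0.499
gripper_force: 0.0Traceback (most recent call last):
  File "<stdin>", line 4, in <module>
  File "m.py", line 26, in driver
    h,s,v=hsv(c); m=((h<8)|(h>172))&(s>150)&(v>190); m=big(m); P=pts(m,z,g)
                                                       ~~~^^^
  File "m.py", line 3, in big
    n,l,s,_=cv2.connectedComponentsWithStats(m.astype(np.uint8)); return l==1+np.argmax(s[1:,4])
                                                                              ~~~~~~~~~^^^^^^^^^
    return _wrapfunc(a, 'argmax', axis=axis, out=out, **kwds)
    return bound(*args, **kwds)
ValueError: attempt to get argmax of an empty sequence
```

View pics/e.png

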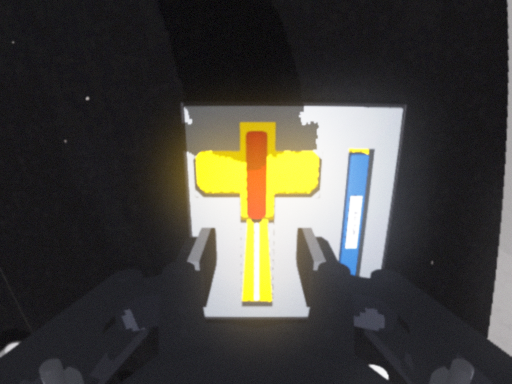

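The driver lies in the cut-out, with its handle at (247–267, 131–220) and the shaft along the slot to about (257,300). I'll check that the slot-side end of the handle (row 220) isn't riding on the slot floor.

```bash
python3 - <<'E'
from m import *
c,K,d,T=cam('wrist');g=(K,d,T)
def at(u,v):
  z=np.median(c['depth'][v-2:v+3,u-2:u+3]);q=cv2.undistortPoints(np.array([[[u,v]]],float),K,d).ravel()
  return (T[:3,:3]@(np.r_[q,1]*z)+T[:3,3]).round(4)
for n,p in [('top near',(257,138)),('mid',(257,175)),('far',(257,212)),('foam',(220,225)),('floor',(220,172)),('shaft',(257,270))]: print(n,at(*p))
a,b=cast([[257,131],[257,220]],.02,*g);print(a,b,(a+b)/2)
print('pocket ends',cast([[257,122],[257,218]],.018,*g),'sides',cast([[240,200],[275,200]],.018,*g)[:,1])
E
```

```text
top near [0.4908 0.2197 0.0266]
mid [0.5261 0.2136 0.0268]
far [0.5642 0.207  0.0266]
foam [0.5746 0.1655 0.0195]
floor [0.5215 0.175  0.0049]
shaft [0.6357 0.1945 0.0179]
[0.48494964 0.22077358 0.02      ] [0.57545811 0.20502085 0.02      ] [0.53020388 0.21289722 0.02      ]
pocket ends [[0.47669647 0.22221639 0.018     ]
 [0.57404206 0.20527281 0.018     ]] sides [0.19141449 0.22698962]
```

The handle top is level at 26.6 mm all along, as it should be when home (4 + 22 mm). The driver is released and the arm is clear, so I'm handing in.

```bash
python3 -c "
from workcell import workorder;print(workorder.sign_off())"
```

```text
the job is handed in; nothing more can be done
None
```

The screwdriver was lowered into its cut-out and released there, lying flat and home (handle top level at about 26.6 mm), with the arm lifted clear. I handed the job in at about 10 s; the sign-off returned no verdict.

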